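Crucible into the desiccator, lid on

TASK

Put the porcelain crucible that stands on the square heat mat into the open desiccator, upright on its white plate, then close the desiccator with the large lid, centred and flat on the rim all round. Set both down gently, without dropping them.

Things in the scene. Friction and masses are not known exactly. Their poses are not given: they have to be found in the camera images.
- crucible_center (a point): The porcelain crucible on the pale square heat mat (mat 120 x 120 x 6 mm, crucible within 15 mm of its middle): a white open cup, round, 40 mm across at the mouth and slightly narrower at the foot, 45 mm high, about 40 g, standing upright. A like crucible standing on the bare bench is not wanted. This point is its centre, half-way up (22.5 mm above its underside); z is its axis, up.
- lid_knob (a point): The large pale greenish glass lid, lying dome up on the bench: round, flange 176 mm across, 10 mm thick and flat underneath, shallow hollow dome 41 mm high, and a grey upright cylindrical knob on top in the middle, 28 mm across, from 41 to 81 mm above the underside. About 0.4 kg. This point is on the axis in the knob, 65 mm above the flat underside; z is the axis, up. The lid of 104 mm that looks alike is too small and not wanted.
- desiccator: The desiccator bowl, pale greenish glass, fixed to the bench, open at the top: round, flat rim 100 mm above the bench, 176 mm across outside, mouth 136 mm across. Inside, a flat white porcelain plate 132 mm across with its top 50 mm above the bench (so 50 mm below the rim), on which the crucible is to stand. Origin: on the axis at the bowl's underside, at bench height; z up.
Things that resemble listed ones, but are neither listed nor needed, are in the scene too. What is shaped like the part that bears lid_knob but black is not meant.

How it is judged:
On the way:
1. the crucible stands upright on the plate in the desiccator, let go (horizontal distance between crucible_center and desiccator below 0.055 m and z of crucible_center in the frame of desiccator between 0.066 and 0.078 m and angle between crucible_center's own z axis and vertical below 0.17 rad and contact force between the fingers and crucible below 0.1 N), for 0.2 s.
At the end, for the whole second after the job is handed in: The crucible stands upright (within 10 degrees) on the plate inside the desiccator, and the large lid lies flat on the rim (within 3 degrees and 5 mm in height), centred within 15 mm, let go and at rest (horizontal distance between crucible_center and desiccator below 0.055 m and z of crucible_center in the frame of desiccator between 0.066 and 0.078 m and angle between crucible_center's own z axis and vertical below 0.17 rad and horizontal distance between lid_knob and desiccator below 0.015 m and z of lid_knob in the frame of desiccator between 0.16 and 0.17 m and angle between lid_knob's own z axis and vertical below 0.05 rad and linear speed of each of lid, crucible below 0.02 m/s and contact force between the fingers and lid below 0.1 N); the robot touches nothing.
It fails at once if the large lid is dropped (falls free faster than 0.75 m/s, about 29 mm) (linear speed of lid above 0.75 m/s and contact force between the arm and lid below 0.01 N and contact force between the fingers and lid below 0.1 N).
It fails at once if the crucible is dropped (falls free faster than 0.75 m/s, about 29 mm) (linear speed of crucible above 0.75 m/s and contact force between the arm and crucible below 0.01 N and contact force between the fingers and crucible below 0.1 N).
It also fails if it takes over 56 s, if anything falls off the work surface, if the arm or the gripper's body presses on something with over 40 N, if the wrist force passes 120 N, or if a joint passes its speed limit or range.

ROBOT

A 6-joint arm with a two-finger parallel gripper is mounted at the origin on the work surface. World frame = base frame: x ahead of the robot, y to its left, z up, the work surface at z = 0. Lengths are in m, angles in rad, forces in N, time in s.
With the tool pointing down it reaches from about 0.375 to 0.975 m from the base axis. Payload 3.8 kg.
Tool frame: the origin (TCP) lies midway between the tips of the shut fingers; the grasp point (between the pads) lies 19 mm behind it; z points along the fingers, y is the line along which they close (so a half turn about z gives the same grasp; the last joint's range is limited). The gripper opens to 85 mm and grips with 20 to 120 N. Pads are 22 mm wide; open, the fingers measure 114 mm over their backs; the gripper's body (76 mm by 85 mm) begins 54 mm behind the grasp point. The pads swing forward as they close: fully open they stand 13 mm farther back than shut.
Start: joints at [1.068, 0.264, 1.604, -0, 1.274, -0.037], TCP at [0.303, 0.603, 0.231] pointing down, gripper open.
Joint ranges: [-2.63, 2.63], [-0.94, 2.18], [0.31, 2.57], [-1.31, 4.45], [0, 2.66], [-2.55, 2.55]. Speed limits (rad/s): [2.57, 2.57, 3.14, 3.14, 3.14, 3.14].

INTERFACE

Orientations are given as a rotation vector (axis times angle).
In Python, from workcell import read_state, vision, ticket gives the robot as it stands. The module is installed in compiled form; this text tells all that it offers.
- The arm moves only by the tool jog_arm, never from a script. Its arguments are lists of equal length, an entry for each row: "turn": the turn, a rotation vector about the tool's x, y, z in rad, a list of three; "delta_pos": the shift along the tool's x, y, z in m, a list of three; "gripper": the finger opening in m, from 0 to 0.0854. In form: {"turn": [[rx, ry, rz], ...], "delta_pos": [[dx, dy, dz], ...], "gripper": [gripper, ...]}. A call has 1 to 20 rows; each row shifts and turns the commanded pose from where the row before left it, along the tool's axes as they then stand; what a row does not reach is not made up. A row lasts 1/12 s, in which the tool goes at most 41.7 mm and 7.16 degrees, less where a joint would pass 70% of its speed; a pose out of reach is approached as far as the arm can. A call with a gripper value outside its range is refused whole. The fingers move at their own pace and stop on an object; "grip_force" is the grip in N (left out, the last holds). Time passes only in rows, so rows that do not move let the fingers close. It gives the time, the measured TCP pose, the force, the opening and the grip force at its end, in the units of the state.
- read_state(): the state, without advancing time (a new reading comes with each control period).
- vision.read_camera(name): name is "scene" or "top"; returns the picture (420x560x3 uint8, red, green, blue); there is no depth.
- vision.calibration(name): a dict with "vfov" (degrees; the focal length in pixels is half the picture's height over the tangent of half this angle, whatever the lens; pixels are square), "cx", "cy" (the principal point, pixels), "dist" ([k1, k2, p1, p2, k3] as OpenCV has them; the pictures are not rectified), "R" (3x3) and "t" (3): a world point X has camera coordinates R X + t. Camera axes: x right, y down, z forward; pixel columns grow to the right and rows downward; lengths in m; the calibration is good to about 2 mm. A picture is of the moment at which its call begins. calibration takes no time and is no camera call.
- ticket.finish_job(): hands the job in; it is judged then, once.
The state is a dict: "time": time; "q": joint angles; "joint_vel": joint speeds; "joint_torque": joint torques, N m; "tool_pos": TCP position; "tcp_rot": TCP orientation; "wrist_force": force on the tool from outside, world axes, zero at the start; "torque": the same for the moment, N m; "width": opening from 0.0 (shut) to 1.0 (fully open); "grip_force": force on a finger pad.
Only numpy, scipy, OpenCV 4.12 (cv2) and the standard library are available. Lean on these libraries where they do the work, as an engineer would, in place of code of your own. Each camera call takes 0.05 s, during which the arm holds its last target. There are 200 camera calls.

## Working session

There is one attempt and no reset: what is moved stays moved. The work goes in short steps, Python scripts to look and compute and a tool call to move; the robot and the scene stay as the last step left them, time stands still between calls to the robot, and variables do not carry over. Pictures are saved under pics/ and viewed, at most 10 in all, crops included, and the job is handed in when it is done.

Besides the shell and the picture viewer there is one more tool, called after ">>>" as name(argument=value, ...), one argument or row to a line, values as JSON. jog_arm: Moves the arm, as the interface text tells. Its arguments: {"type":"object","properties":{"turn":{"type":"array","items":{"type":"array","items":{"type":"number"}}},"delta_pos":{"type":"array","items":{"type":"array","items":{"type":"number"}}},"gripper":{"type":"array","items":{"type":"number"}},"grip_force":{"type":"number"}},"required":["turn","delta_pos","gripper"]}

```bash
mkdir -p pics
python3 - <<'E'
from workcell import read_state, vision
import cv2,numpy as np
for n in("scene","top"):
    im=vision.read_camera(n); cv2.imwrite(f"pics/{n}0.png",im[:,:,::-1])
    c=vision.calibration(n); print(n,c)
s=read_state(); print({k:np.round(v,3) for k,v in s.items()})
E
```

```text
scene {'vfov': 42.27280776754549, 'cx': 280.85689668532984, 'cy': 205.12384689584397, 'dist': array([-0.12767001,  0.        ,  0.        ,  0.        ,  0.        ]), 'R': array([[ 0.85351701,  0.52090291, -0.01299557],
       [ 0.31327206, -0.53291712, -0.78604068],
       [-0.41637644,  0.66682794, -0.61803815]]), 't': array([-0.3750786 , -0.09526579,  1.40334318])}
top {'vfov': 52.53645066085794, 'cx': 273.85509942577204, 'cy': 211.4899075267649, 'dist': array([-0.03908025,  0.        ,  0.        ,  0.        ,  0.        ]), 'R': array([[-0.01108837, -0.99988911,  0.00994095],
       [-0.99124616,  0.00968345, -0.13167109],
       [ 0.13156023, -0.01131394, -0.99124361]]), 't': array([0.00739429, 0.42418909, 0.92894188])}
{'time': np.float64(0.1), 'q': array([ 1.068,  0.265,  1.605,  0.   ,  1.274, -0.037]), 'joint_vel': array([ 0.   , -0.001, -0.002,  0.   , -0.001, -0.   ]), 'joint_torque': array([ 1.0000e-03, -5.1671e+01, -3.6859e+01,  0.0000e+00,  6.0000e-03,
        0.0000e+00]), 'tool_pos': array([0.303, 0.602, 0.23 ]), 'tcp_rot': array([-7.250e-01, -3.056e+00,  3.000e-03]), 'wrist_force': array([ 0.712,  0.159, -0.569]), 'torque': array([ 0.   , -0.013, -0.023]), 'grip_force': np.float64(0.0), 'width': np.float64(1.003)}
```

View pics/scene0.png

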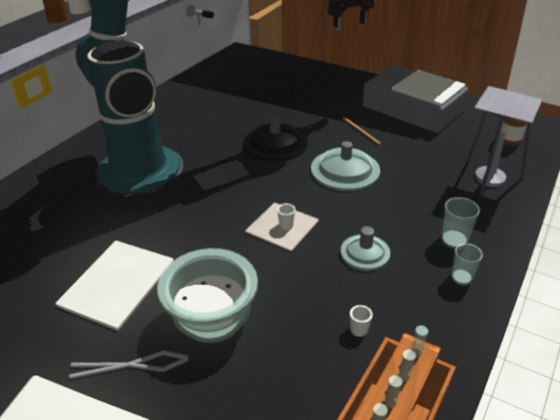

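View pics/top0.png

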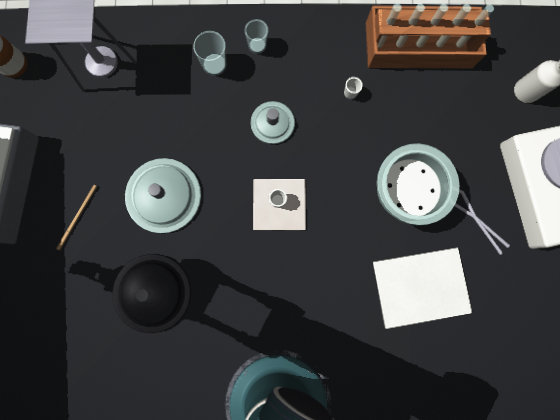

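The top picture shows these candidates:
- **Crucibles:** one on the pale mat at (278,198), one on the bare bench at (353,88). The one on the mat is wanted.
- **Lids:** large greenish at (163,195), small greenish at (272,122), black at (152,293). The large greenish one is wanted.
- **Desiccator:** the open bowl at (418,185).

Next I'll measure these and check them in one crop.

```bash
cat > h.py <<'E'
from workcell import read_state, vision
import cv2,numpy as np
from scipy.optimize import least_squares
from scipy.spatial.transform import Rotation as Ro
def K(c):
    f=210/np.tan(np.radians(c['vfov'])/2); return np.array([[f,0,c['cx']],[0,f,c['cy']],[0,0,1]])
def cast(n,p,z):
    c=vision.calibration(n); u=cv2.undistortPoints(np.float64(p).reshape(-1,1,2),K(c),c['dist']).reshape(-1,2)
    d=np.c_[u,np.ones(len(u))]@c['R']; o=-c['R'].T@c['t']
    return (o+d*((z-o[2])/d[:,2])[:,None])[:,:2]
def proj(n,X):
    c=vision.calibration(n); return cv2.projectPoints(np.float64(X).reshape(-1,1,3),cv2.Rodrigues(c['R'])[0],c['t'],K(c),c['dist'])[0].reshape(-1,2)
def circ(P):
    r=least_squares(lambda v:np.hypot(*(P-v[:2]).T)-v[2],[*P.mean(0),.05],loss='soft_l1',f_scale=.001); return r.x, np.abs(r.fun).mean()
def green(im):
    a=im.astype(int); return ((a[:,:,1]-a[:,:,0]>8)&(a[:,:,1]>60)).astype(np.uint8)
def blob(m,seed):
    cs,_=cv2.findContours(m,cv2.RETR_EXTERNAL,cv2.CHAIN_APPROX_NONE)
    return max((k for k in cs if cv2.pointPolygonTest(k,seed,True)>-15),key=cv2.contourArea)[:,0,:]
E
python3 - <<'E'
from h import *
im=cv2.imread("pics/top0.png")[:,:,::-1]; sc=cv2.imread("pics/scene0.png")[:,:,::-1]
for n,I,name,s,z in(("top",im,"lid",(163,195),.01),("scene",sc,"lid",(345,170),.01),("top",im,"des",(418,185),.1),("scene",sc,"des",(208,285),.1)):
    k=blob(green(I),s); 
    if n=="scene" and name=="des": k=k[k[:,1]<288]
    P=cast(n,k,z); print(n,name,len(k),circ(P))
def white(I,x0,x1,y0,y1,):
    return I[y0:y1,x0:x1]
# crucible rough: mouth centre by pixel
print("cruc mouth", cast("top",[[278,198]],.051), cast("scene",[[286.5,210]],.051))
ax=cast("top",[[253,179],[305,180],[306,230],[254,230]],.006); print("mat",ax.mean(0),ax)
a=cv2.resize(im[160:250,235:325],None,fx=5,fy=5,interpolation=cv2.INTER_CUBIC)
b=cv2.resize(sc[195:255,245:325],(450,338),interpolation=cv2.INTER_CUBIC)
l=cv2.resize(im[150:240,118:208],(338,338))
cv2.imwrite("pics/crop.png",np.hstack([np.vstack([a[:, :450]]),np.vstack([cv2.resize(b,(345,259)),cv2.resize(l,(345,191))])])[:,:,::-1])
E
```

```text
top lid 213 (array([0.46797874, 0.25940227, 0.08692358]), np.float64(0.0005678145805950485))
scene lid 182 (array([0.47164549, 0.2596034 , 0.08995834]), np.float64(0.007036797365709941))
top des 232 (array([ 0.4716294 , -0.30108551,  0.0875512 ]), np.float64(0.0008300294522848148))
scene des 131 (array([ 0.47312746, -0.29964224,  0.08769618]), np.float64(0.0006719458998146413))
cruc mouth [[ 0.45109566 -0.00623718]] [[ 0.45753854 -0.00486991]]
mat [ 0.44319098 -0.01051204] [[ 0.50381656  0.05034866]
 [ 0.50036619 -0.07056973]
 [ 0.38368016 -0.07043298]
 [ 0.38490102  0.04860591]]
```

View pics/crop.png

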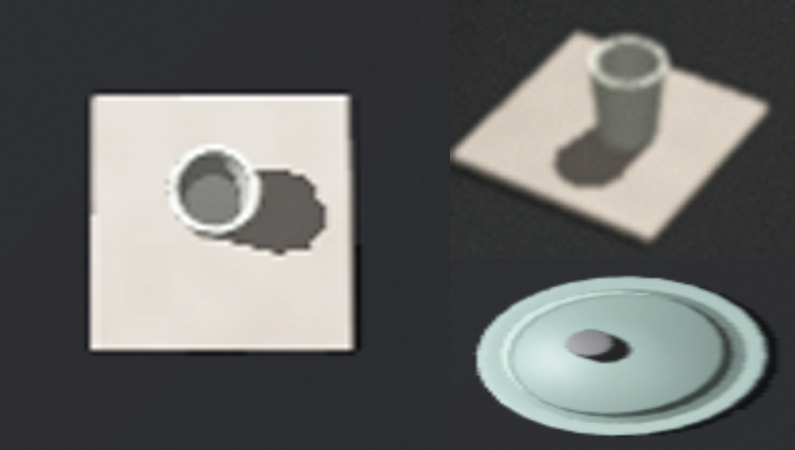

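The crop confirms the crucible on the mat, with its mouth at about (278,198), and the large greenish lid with its grey knob. I'll go above the crucible now.

```bash
cat >> h.py <<'E'
def delta(t):
    s=read_state(); R=Ro.from_rotvec(s['tcp_rot']); d=R.inv().apply(np.array(t)-s['tool_pos'])
    tz=R.inv().apply([0,0,-1.]); print("t",s['time'],"tcp",s['tool_pos'].round(4),"delta",d.round(4),"tilt",tz.round(4),"y axis",R.apply([0,1,0]).round(3),"F",s['wrist_force'].round(2),"grip",s['grip_force'],s['width'])
E
python3 - <<'E'
from h import *
print(cast("top",[[277.8,197.6]],.051), cast("scene",[[285.6,208.7]],.051))
delta([.453,-.006,.11])
E
```

```text
[[ 0.45199308 -0.00580733]] [[ 0.45352602 -0.00198234]]
t 0.1 tcp [0.3028 0.6025 0.23  ] delta [-0.4074 -0.476   0.121 ] tilt [-1.0e-04  2.1e-03  1.0e+00] y axis [ 0.449  0.893 -0.002] F [ 0.71  0.16 -0.57] grip 0.0 1.0027994295436313
```

>>> jog_arm(
  turn=[
    [0,0,0],
    [0,0,0],
    [0,0,0],
    [0,0,0],
    [0,0,0],
    [0,0,0],
    [0,0,0],
    [0,0,0],
    [0,0,0],
    [0,0,0],
    [0,0,0],
    [0,0,0],
    [0,0,0],
    [0,0,0],
    [0,0,0],
    [0,0,0],
    [0,0,0],
    [0,0,0],
    [0,0,0],
    [0,0,0],
  ],
  delta_pos=[
    [-0.012,-0.014,0],
    [-0.024,-0.028,0],
    [-0.024,-0.028,0],
    [-0.024,-0.028,0],
    [-0.024,-0.028,0.004],
    [-0.024,-0.028,0.008],
    [-0.024,-0.028,0.008],
    [-0.024,-0.028,0.008],
    [-0.024,-0.028,0.008],
    [-0.024,-0.028,0.008],
    [-0.024,-0.028,0.008],
    [-0.024,-0.028,0.008],
    [-0.024,-0.028,0.008],
    [-0.024,-0.028,0.008],
    [-0.024,-0.028,0.008],
    [-0.024,-0.028,0.008],
    [-0.024,-0.028,0.008],
    [-0.011,-0.014,0.008],
    [0,0,0.008],
    [0,0,0],
  ],
  gripper=[0.075,0.075,0.075,0.075,0.075,0.075,0.075,0.075,0.075,0.075,0.075,0.075,0.075,0.075,0.075,0.075,0.075,0.075,0.075,0.075],
  grip_force=25,
)

```text
time: 1.77
tool_pos: [0.4513, -0.0056, 0.1132]
tcp_rot: [-0.729, -3.052, 0.001]
wrist_force: [-0.7, -0.1, -0.3]
width: 0.881
grip_force: 0.0
```

Run:
```python
from h import *
im=vision.read_camera("scene"); 
cv2.imwrite("pics/s1.png",cv2.resize(im[130:270,200:380],None,fx=4,fy=4)[:,:,::-1])
delta([.453,-.005,.018])
```

```text
t 1.8167 tcp [ 0.4516 -0.0048  0.114 ] delta [-0.0017  0.0006  0.096 ] tilt [-3.3e-03  8.0e-04  1.0e+00] y axis [ 0.45   0.893 -0.001] F [-0.07 -0.15  0.46] grip 0.0 0.8782507424234604
```

View pics/s1.png

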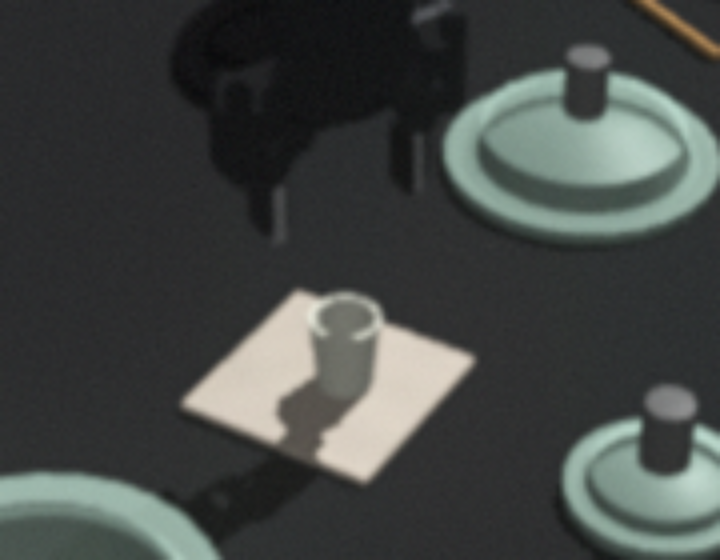

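The fingertips at crop (265,240) and (412,190) have their midpoint at about (338,215). That is above the crucible mouth at (345,315), so I'll descend and grip.

>>> jog_arm(
  turn=[
    [0,0,0],
    [0,0,0],
    [0,0,0],
    [0,0,0],
    [0,0,0],
    [0,0,0],
    [0,0,0],
    [0,0,0],
    [0,0,0],
    [0,0,0],
    [0,0,0],
    [0,0,0],
    [0,0,0],
    [0,0,0],
    [0,0,0],
    [0,0,0],
    [0,0,0],
    [0,0,0],
  ],
  delta_pos=[
    [-0.002,0,0.01],
    [0,0,0.02],
    [0,0,0.02],
    [0,0,0.02],
    [0,0,0.015],
    [0,0,0.01],
    [0,0,0],
    [0,0,0],
    [0,0,0],
    [0,0,0],
    [0,0,0],
    [0,0,0],
    [0,0,0],
    [0,0,0],
    [0,0,0],
    [0,0,0],
    [0,0,0],
    [0,0,0],
  ],
  gripper=[0.075,0.075,0.075,0.075,0.075,0.075,0.075,0.065,0.06,0.055,0.05,0.045,0.04,0.035,0.03,0.03,0.03,0.03],
  grip_force=25,
)

```text
time: 3.32
tool_pos: [0.4556, -0.0059, 0.0212]
tcp_rot: [0.725, 3.055, 0.001]
wrist_force: [-2.1, 0.9, 6.2]
width: 0.45
grip_force: 24.7
```

Run:
```python
from h import *
delta([.453,-.005,.14])
```

```text
t 3.3167 tcp [ 0.4556 -0.0059  0.0212] delta [ 0.0026 -0.0002 -0.1188] tilt [ 1.2e-03 -7.0e-04  1.0e+00] y axis [0.449 0.893 0.001] F [-2.06  0.9   6.23] grip 24.748684238875285 0.45013605774965426
```

>>> jog_arm(
  turn=[
    [0,0,0],
    [0,0,0],
    [0,0,0],
    [0,0,0],
    [0,0,0],
    [0,0,0],
    [0,0,0],
    [0,0,0],
    [0,0,0],
    [0,0,0],
    [0,0,0],
    [0,0,0],
    [0,0,0],
    [0,0,0],
    [0,0,0],
    [0,0,0],
    [0,0,0],
    [0,0,0],
    [0,0,0],
    [0,0,0],
  ],
  delta_pos=[
    [0,0,-0.005],
    [0,0,-0.015],
    [0,0,-0.025],
    [0,0,-0.025],
    [0,0,-0.025],
    [0,0,-0.025],
    [0,0,-0.025],
    [-0.007,-0.012,-0.015],
    [-0.014,-0.025,0],
    [-0.015,-0.026,0],
    [-0.015,-0.026,0],
    [-0.015,-0.026,0],
    [-0.015,-0.026,0],
    [-0.015,-0.026,0],
    [-0.015,-0.026,0],
    [-0.015,-0.026,0],
    [-0.014,-0.024,0],
    [-0.007,-0.012,0],
    [0,0,0],
    [0,0,0],
  ],
  gripper=[0.03,0.03,0.03,0.03,0.03,0.03,0.03,0.03,0.03,0.03,0.03,0.03,0.03,0.03,0.03,0.03,0.03,0.03,0.03,0.03],
)

```text
time: 4.98
tool_pos: [0.4712, -0.2997, 0.1799]
tcp_rot: [-0.727, -3.055, -0.002]
wrist_force: [0.2, -0.1, -0.2]
width: 0.448
grip_force: 25.3
```

Run:
```python
from h import *
im=vision.read_camera("scene"); 
cv2.imwrite("pics/s2.png",cv2.resize(im[130:350,100:320],None,fx=2.7,fy=2.7)[:,:,::-1])
delta([.472,-.300,.066])
```

```text
t 5.0333 tcp [ 0.4712 -0.299   0.1799] delta [-0.0014 -0.0007  0.1139] tilt [-1.4e-03 -8.0e-04  1.0e+00] y axis [0.45  0.893 0.001] F [ 0.2  -0.71 -0.99] grip 25.25936329155229 0.4488200093126533
```

View pics/s2.png

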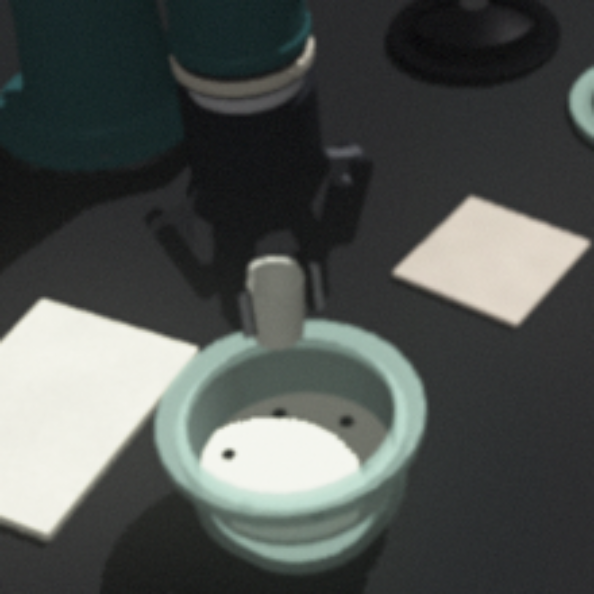

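The crucible is held upright over the bowl at crop (278,305), so I'll lower it most of the way.

>>> jog_arm(
  turn=[
    [0,0,0],
    [0,0,0],
    [0,0,0],
    [0,0,0],
    [0,0,0],
    [0,0,0],
    [0,0,0],
    [0,0,0],
    [0,0,0],
    [0,0,0],
  ],
  delta_pos=[
    [-0.001,-0.001,0.01],
    [0,0,0.02],
    [0,0,0.02],
    [0,0,0.02],
    [0,0,0.015],
    [0,0,0.01],
    [0,0,0.008],
    [0,0,0.004],
    [0,0,0],
    [0,0,0],
  ],
  gripper=[0.03,0.03,0.03,0.03,0.03,0.03,0.03,0.03,0.03,0.03],
)

```text
time: 5.87
tool_pos: [0.4725, -0.3011, 0.0738]
tcp_rot: [0.724, 3.056, -0.0]
wrist_force: [-0.8, 0.6, -1.0]
width: 0.45
grip_force: 25.3
```

>>> jog_arm(
  turn=[
    [0,0,0],
    [0,0,0],
    [0,0,0],
    [0,0,0],
    [0,0,0],
    [0,0,0],
  ],
  delta_pos=[
    [0,0,0.002],
    [0,0,0.002],
    [0,0,0.002],
    [0,0,0.001],
    [0,0,0.001],
    [0,0,0],
  ],
  gripper=[0.03,0.03,0.03,0.03,0.03,0.03],
)

```text
time: 6.37
tool_pos: [0.4721, -0.3012, 0.0653]
tcp_rot: [0.725, 3.057, -0.0]
wrist_force: [0.4, -0.3, -0.8]
width: 0.449
grip_force: 25.3
```

>>> jog_arm(
  turn=[
    [0,0,0],
    [0,0,0],
    [0,0,0],
  ],
  delta_pos=[
    [0,0,0.001],
    [0,0,0.001],
    [0,0,0],
  ],
  gripper=[0.03,0.03,0.03],
)

```text
time: 6.62
tool_pos: [0.4728, -0.3015, 0.0653]
tcp_rot: [0.725, 3.055, -0.001]
wrist_force: [-2.3, 3.2, 10.2]
width: 0.452
grip_force: 25.7
```

The crucible has touched the plate, so I'll ease off, release it and rise.

>>> jog_arm(
  turn=[
    [0,0,0],
    [0,0,0],
    [0,0,0],
    [0,0,0],
    [0,0,0],
    [0,0,0],
    [0,0,0],
    [0,0,0],
    [0,0,0],
    [0,0,0],
    [0,0,0],
    [0,0,0],
    [0,0,0],
    [0,0,0],
    [0,0,0],
    [0,0,0],
    [0,0,0],
  ],
  delta_pos=[
    [0,0,-0.001],
    [0,0,0],
    [0,0,0],
    [0,0,0],
    [0,0,0],
    [0,0,0],
    [0,0,0],
    [0,0,0],
    [0,0,-0.005],
    [0,0,-0.015],
    [0,0,-0.025],
    [0,0,-0.025],
    [0,0,-0.025],
    [0,0,-0.025],
    [0,0,-0.02],
    [0,0,0],
    [0,0,0],
  ],
  gripper=[0.03,0.036,0.039,0.042,0.046,0.052,0.06,0.06,0.06,0.06,0.06,0.06,0.06,0.06,0.06,0.06,0.06],
)

```text
time: 8.03
tool_pos: [0.473, -0.3018, 0.2062]
tcp_rot: [0.724, 3.053, -0.002]
wrist_force: [-0.1, -0.0, -1.0]
width: 0.703
grip_force: 0.0
```

Run:
```python
from h import *
im=vision.read_camera("scene"); tp=vision.read_camera("top")
cv2.imwrite("pics/s3.png",np.hstack([cv2.resize(im[190:350,130:280],(400,427)),cv2.resize(tp[110:260,350:490],(400,427))])[:,:,::-1])
# lid again, from fresh picture
for n,I,s in(("top",tp,(163,195)),("scene",im,(345,170))):
    k=blob(green(I),s); 
    if n=="scene": k=k[k[:,1]>165]
    print(n,circ(cast(n,k,.01)))
for n,I,b in(("top",tp,(140,175,175,210)),("scene",im,(335,360,140,165))):
    x0,x1,y0,y1=b; a=I[y0:y1,x0:x1].astype(int); print(n); print(((a[:,:,1]-a[:,:,0])<8).astype(int).sum(), [ (x0+q[1],y0+q[0]) for q in [np.argwhere((a[:,:,1]-a[:,:,0]<8)&(a[:,:,1]>85)).mean(0)]])
delta([.468,.259,.20])
```

```text
top (array([0.46802976, 0.25944939, 0.08708783]), np.float64(0.0005562308821945271))
scene (array([0.47402264, 0.25573203, 0.08741751]), np.float64(0.0011877570686059777))
top
169 [(np.float64(154.33620689655172), np.float64(189.68103448275863))]
scene
298 [(np.float64(346.6875), np.float64(143.77083333333334))]
t 8.1333 tcp [ 0.4714 -0.3007  0.2032] delta [0.2544 0.4985 0.0037] tilt [-1.6e-03 -2.0e-04  1.0e+00] y axis [0.449 0.893 0.   ] F [ 0.18  0.23 -1.04] grip 0.0 0.7015374207691116
```

View pics/s3.png

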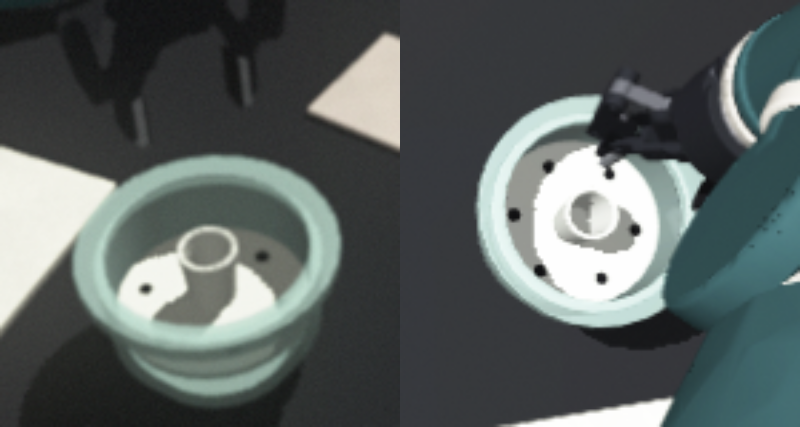

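The crucible stands upright on the plate, near the middle of the bowl, with its mouth at crop (207,248). Next is the lid.

>>> jog_arm(
  turn=[
    [0,0,0],
    [0,0,0],
    [0,0,0],
    [0,0,0],
    [0,0,0],
    [0,0,0],
    [0,0,0],
    [0,0,0],
    [0,0,0],
    [0,0,0],
    [0,0,0],
    [0,0,0],
    [0,0,0],
    [0,0,0],
    [0,0,0],
    [0,0,0],
    [0,0,0],
    [0,0,0],
    [0,0,0],
  ],
  delta_pos=[
    [0.008,0.016,0],
    [0.016,0.031,0],
    [0.016,0.031,0],
    [0.016,0.031,0],
    [0.016,0.031,0],
    [0.016,0.031,0],
    [0.016,0.031,0],
    [0.016,0.031,0],
    [0.016,0.031,0],
    [0.016,0.031,0],
    [0.016,0.031,0],
    [0.016,0.031,0],
    [0.016,0.031,0],
    [0.016,0.031,0],
    [0.016,0.031,0],
    [0.016,0.031,0],
    [0.008,0.018,0],
    [0,0,0],
    [0,0,0],
  ],
  gripper=[0.06,0.06,0.06,0.06,0.06,0.06,0.06,0.06,0.06,0.06,0.06,0.06,0.06,0.06,0.06,0.06,0.06,0.06,0.06],
  grip_force=70,
)

```text
time: 9.72
tool_pos: [0.4661, 0.26, 0.2021]
tcp_rot: [-0.721, -3.055, 0.005]
wrist_force: [-0.5, 0.3, -0.4]
width: 0.708
grip_force: 0.0
```

Run:
```python
from h import *
im=cv2.imread("pics/scene0.png")[:,:,::-1]; tp=cv2.imread("pics/top0.png")[:,:,::-1]
for n,I,(x0,x1,y0,y1) in(("top",tp,(140,165,178,200)),("scene",im,(335,360,138,152))):
    a=I[y0:y1,x0:x1].astype(int); m=((a[:,:,1]-a[:,:,0]<8)&(a[:,:,1]>85)).astype(np.uint8)
    nn,l,st,ce=cv2.connectedComponentsWithStats(m)
    for i in range(1,nn):
        if st[i,4]>15: print(n,st[i],ce[i]+[x0,y0],cast(n,[ce[i]+[x0,y0]],.081))
delta([.469,.259,.048])
v=vision.read_camera("scene"); cv2.imwrite("pics/s4.png",cv2.resize(v[60:210,270:420],(600,600))[:,:,::-1])
```

```text
top [  8   6  12  13 111] [154.01801802 189.33333333] [[0.46752218 0.25938231]]
scene [ 7  3 11  6 47] [346.74468085 143.72340426] [[0.4707421  0.26201222]]
t 9.7167 tcp [0.4661 0.26   0.2021] delta [-0.0034  0.0009  0.1541] tilt [-0.0021  0.0035  1.    ] y axis [ 0.447  0.895 -0.004] F [-0.54  0.3  -0.35] grip 0.0 0.7076003352658371
```

View pics/s4.png

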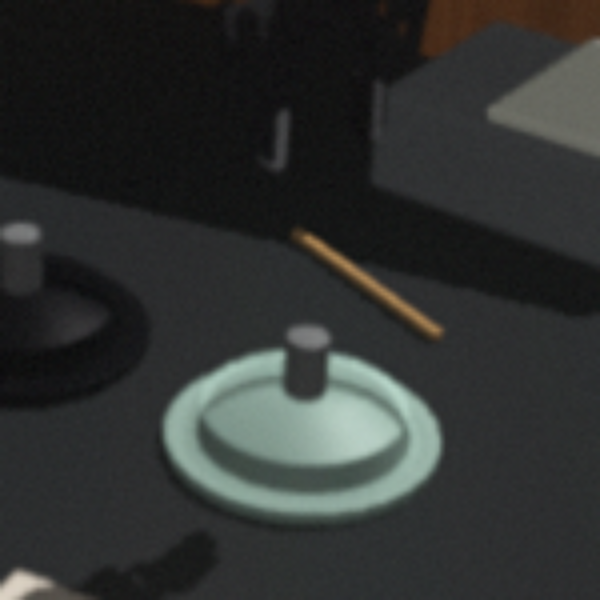

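The knob at crop (308,360) lies below the fingers. I'll descend and grip it.

>>> jog_arm(
  turn=[
    [0,0,0],
    [0,0,0],
    [0,0,0],
    [0,0,0],
    [0,0,0],
    [0,0,0],
    [0,0,0],
    [0,0,0],
    [0,0,0],
    [0,0,0],
    [0,0,0],
    [0,0,0],
    [0,0,0],
    [0,0,0],
    [0,0,0],
    [0,0,0],
    [0,0,0],
    [0,0,0],
    [0,0,0],
    [0,0,0],
  ],
  delta_pos=[
    [-0.003,0.001,0.01],
    [0,0,0.023],
    [0,0,0.025],
    [0,0,0.025],
    [0,0,0.025],
    [0,0,0.02],
    [0,0,0.015],
    [0,0,0.01],
    [0,0,0],
    [0,0,0],
    [0,0,0],
    [0,0,0],
    [0,0,0],
    [0,0,0],
    [0,0,0],
    [0,0,0],
    [0,0,0],
    [0,0,0],
    [0,0,0],
    [0,0,0],
  ],
  gripper=[0.06,0.06,0.06,0.06,0.06,0.06,0.06,0.06,0.06,0.055,0.05,0.045,0.04,0.035,0.032,0.029,0.026,0.022,0.018,0.018],
  grip_force=70,
)

```text
time: 11.43
tool_pos: [0.4709, 0.2596, 0.052]
tcp_rot: [0.725, 3.056, 0.001]
wrist_force: [-0.9, 0.5, 5.2]
width: 0.308
grip_force: 68.4
```

Run:
```python
from h import *
delta([.472,-.300,.20])
```

```text
t 11.4333 tcp [0.4709 0.2596 0.052 ] delta [-0.2523 -0.4994 -0.1483] tilt [ 3.e-04 -6.e-04  1.e+00] y axis [0.449 0.893 0.001] F [-0.92  0.45  5.2 ] grip 68.4360122680664 0.30799690285186204
```

>>> jog_arm(
  turn=[
    [0,0,0],
    [0,0,0],
    [0,0,0],
    [0,0,0],
    [0,0,0],
    [0,0,0],
    [0,0,0],
    [0,0,0],
    [0,0,0],
    [0,0,0],
    [0,0,0],
    [0,0,0],
  ],
  delta_pos=[
    [0,0,-0.003],
    [0,0,-0.007],
    [0,0,-0.013],
    [0,0,-0.018],
    [0,0,-0.02],
    [0,0,-0.02],
    [0,0,-0.02],
    [0,0,-0.02],
    [0,0,-0.018],
    [0,0,-0.012],
    [0,0,-0.006],
    [0,0,0],
  ],
  gripper=[0.018,0.018,0.018,0.018,0.018,0.018,0.018,0.018,0.018,0.018,0.018,0.018],
)

```text
time: 12.43
tool_pos: [0.4712, 0.2595, 0.2095]
tcp_rot: [0.725, 3.055, 0.002]
wrist_force: [0.0, 0.6, -4.4]
width: 0.306
grip_force: 69.1
```

>>> jog_arm(
  turn=[
    [0,0,0],
    [0,0,0],
    [0,0,0],
    [0,0,0],
    [0,0,0],
    [0,0,0],
    [0,0,0],
    [0,0,0],
    [0,0,0],
    [0,0,0],
    [0,0,0],
    [0,0,0],
    [0,0,0],
    [0,0,0],
    [0,0,0],
    [0,0,0],
    [0,0,0],
    [0,0,0],
    [0,0,0],
    [0,0,0],
  ],
  delta_pos=[
    [-0.003,-0.006,0],
    [-0.006,-0.012,0],
    [-0.009,-0.018,0],
    [-0.012,-0.024,0],
    [-0.014,-0.027,0],
    [-0.014,-0.027,0],
    [-0.014,-0.027,0],
    [-0.014,-0.027,0],
    [-0.014,-0.027,0],
    [-0.014,-0.027,0],
    [-0.014,-0.027,0],
    [-0.014,-0.027,0],
    [-0.014,-0.027,0],
    [-0.014,-0.027,0],
    [-0.014,-0.027,0],
    [-0.014,-0.027,0],
    [-0.014,-0.027,0],
    [-0.014,-0.027,0],
    [-0.014,-0.027,0],
    [-0.011,-0.022,0],
  ],
  gripper=[0.018,0.018,0.018,0.018,0.018,0.018,0.018,0.018,0.018,0.018,0.018,0.018,0.018,0.018,0.018,0.018,0.018,0.018,0.018,0.018],
)

```text
time: 14.1
tool_pos: [0.4739, -0.2911, 0.2065]
tcp_rot: [-0.726, -3.053, 0.0]
wrist_force: [0.0, 0.4, -4.4]
width: 0.307
grip_force: 69.3
```

>>> jog_arm(
  turn=[
    [0,0,0],
    [0,0,0],
    [0,0,0],
    [0,0,0],
    [0,0,0],
  ],
  delta_pos=[
    [-0.003,-0.006,0],
    [0,0,0],
    [0,0,0],
    [0,0,0],
    [0,0,0],
  ],
  gripper=[0.018,0.018,0.018,0.018,0.018],
)

```text
time: 14.52
tool_pos: [0.4757, -0.294, 0.2078]
tcp_rot: [-0.723, -3.056, -0.001]
wrist_force: [-0.3, 0.1, -4.0]
width: 0.307
grip_force: 69.6
```

Run:
```python
from h import *
delta([.472,-.300,.152])
im=vision.read_camera("scene"); tp=vision.read_camera("top")
cv2.imwrite("pics/s5.png",np.hstack([cv2.resize(im[150:350,100:300],(400,400)),cv2.resize(tp[100:260,330:490],(400,400))])[:,:,::-1])
z=read_state()['tool_pos'][2]-.052+.01
k=blob(green(tp),(425,180)); print(k.min(0),k.max(0))
```

```text
t 14.5167 tcp [ 0.4757 -0.294   0.2078] delta [ 0.0005 -0.007   0.0558] tilt [-1.2e-03 -5.0e-04  1.0e+00] y axis [0.448 0.894 0.   ] F [-0.34  0.07 -3.99] grip 69.61098790168762 0.3071143227382955
[364  93] [559 419]
```

View pics/s5.png

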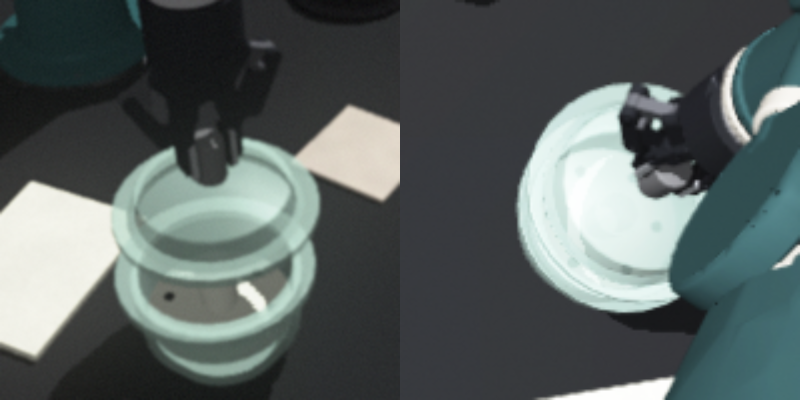

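The lid hangs level above the bowl, with its centre at crop x≈215 in line with the bowl. I'll correct 7 mm along the tool's y and lower it.

>>> jog_arm(
  turn=[
    [0,0,0],
    [0,0,0],
    [0,0,0],
    [0,0,0],
    [0,0,0],
    [0,0,0],
    [0,0,0],
    [0,0,0],
  ],
  delta_pos=[
    [0,-0.003,0.005],
    [0,-0.004,0.01],
    [0,0,0.012],
    [0,0,0.01],
    [0,0,0.006],
    [0,0,0.004],
    [0,0,0],
    [0,0,0],
  ],
  gripper=[0.018,0.018,0.018,0.018,0.018,0.018,0.018,0.018],
)

```text
time: 15.28
tool_pos: [0.4728, -0.3015, 0.1609]
tcp_rot: [-0.725, -3.056, -0.0]
wrist_force: [-0.2, -0.5, -3.7]
width: 0.303
grip_force: 69.7
```

Run:
```python
from h import *
delta([.472,-.3005,.152])
im=vision.read_camera("scene"); z=read_state()['tool_pos'][2]-.052+.01
a=cv2.resize(im[200:350,130:290],None,fx=5,fy=5,interpolation=cv2.INTER_CUBIC)[:600]
cv2.imwrite("pics/s6.png",a[:,:,::-1])
```

```text
t 15.2833 tcp [ 0.4728 -0.3015  0.1609] delta [0.0012 0.0005 0.0089] tilt [-7.e-04 -1.e-04  1.e+00] y axis [0.449 0.893 0.   ] F [-0.16 -0.53 -3.66] grip 69.66554403305054 0.30257999214464415
```

View pics/s6.png

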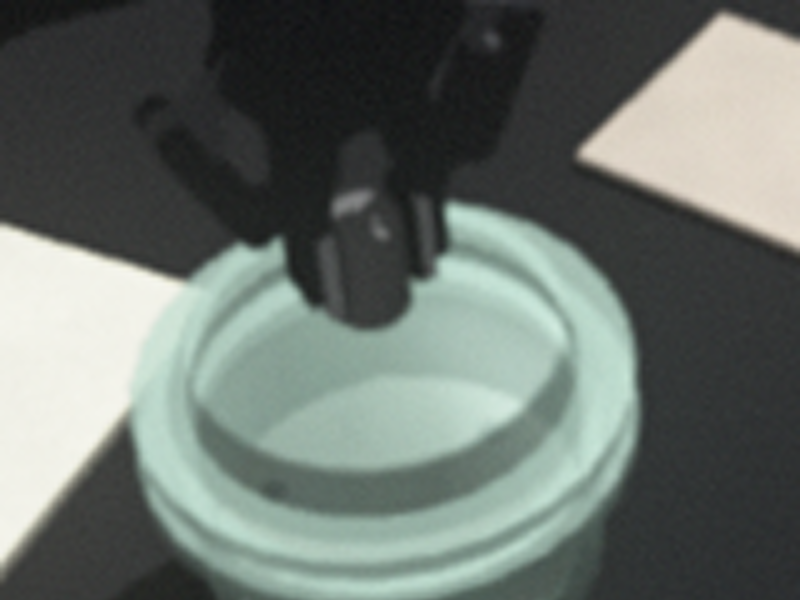

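The lid spans crop x 130–640 and the rim below it spans the same, so it is centred. I'll lower it slowly.

>>> jog_arm(
  turn=[
    [0,0,0],
    [0,0,0],
    [0,0,0],
    [0,0,0],
    [0,0,0],
    [0,0,0],
  ],
  delta_pos=[
    [0.001,0,0.002],
    [0,0,0.002],
    [0,0,0.002],
    [0,0,0.001],
    [0,0,0.001],
    [0,0,0],
  ],
  gripper=[0.018,0.018,0.018,0.018,0.018,0.018],
)

```text
time: 15.83
tool_pos: [0.4719, -0.301, 0.153]
tcp_rot: [-0.725, -3.056, -0.0]
wrist_force: [-0.2, -0.4, -3.8]
width: 0.306
grip_force: 69.7
```

>>> jog_arm(
  turn=[
    [0,0,0],
    [0,0,0],
  ],
  delta_pos=[
    [0,0,0.001],
    [0,0,0],
  ],
  gripper=[0.018,0.018],
)

```text
time: 16.0
tool_pos: [0.4721, -0.3011, 0.1522]
tcp_rot: [-0.725, -3.057, -0.0]
wrist_force: [-0.1, 0.4, -5.0]
width: 0.304
grip_force: 69.6
```

>>> jog_arm(
  turn=[
    [0,0,0],
    [0,0,0],
    [0,0,0],
  ],
  delta_pos=[
    [0,0,0.001],
    [0,0,0.0005],
    [0,0,0],
  ],
  gripper=[0.018,0.018,0.018],
)

```text
time: 16.25
tool_pos: [0.4721, -0.3013, 0.1519]
tcp_rot: [0.725, 3.057, -0.0]
wrist_force: [-4.1, 1.9, 4.4]
width: 0.306
grip_force: 70.5
```

It's seated on the rim. I'll release it and back off.

>>> jog_arm(
  turn=[
    [0,0,0],
    [0,0,0],
    [0,0,0],
    [0,0,0],
    [0,0,0],
    [0,0,0],
    [0,0,0],
    [0,0,0],
    [0,0,0],
    [0,0,0],
    [0,0,0],
    [0,0,0],
    [0,0,0],
    [0,0,0],
    [0,0,0],
    [0,0,0],
    [0,0,0],
    [0,0,0],
  ],
  delta_pos=[
    [0,0,0],
    [0,0,0],
    [0,0,0],
    [0,0,0],
    [0,0,0],
    [0,0,0],
    [0,0,0],
    [0,0,0],
    [0,0,0],
    [0,0,0],
    [0,0,-0.005],
    [0,0,-0.015],
    [0,0,-0.025],
    [0,0,-0.025],
    [0,0,-0.025],
    [0,0,-0.01],
    [0,0,0],
    [0,0,0],
  ],
  gripper=[0.022,0.025,0.028,0.031,0.035,0.042,0.05,0.058,0.06,0.06,0.06,0.06,0.06,0.06,0.06,0.06,0.06,0.06],
  grip_force=20,
)

```text
time: 17.75
tool_pos: [0.4722, -0.3012, 0.2559]
tcp_rot: [0.725, 3.056, -0.001]
wrist_force: [-0.3, 0.3, -0.0]
width: 0.705
grip_force: 0.0
```

>>> jog_arm(
  turn=[
    [0,0,0],
    [0,0,0],
    [0,0,0],
    [0,0,0],
    [0,0,0],
    [0,0,0],
    [0,0,0],
    [0,0,0],
    [0,0,0],
    [0,0,0],
  ],
  delta_pos=[
    [0.01,0.02,0],
    [0.015,0.03,0],
    [0.015,0.03,0],
    [0.015,0.03,0],
    [0.015,0.03,0],
    [0.015,0.03,0],
    [0.015,0.03,0],
    [0.01,0.02,0],
    [0,0,0],
    [0,0,0],
  ],
  gripper=[0.06,0.06,0.06,0.06,0.06,0.06,0.06,0.06,0.06,0.06],
)

```text
time: 18.58
tool_pos: [0.4714, -0.0541, 0.2536]
tcp_rot: [-0.72, -3.054, 0.001]
wrist_force: [0.2, 0.2, 0.7]
width: 0.701
grip_force: 0.0
```

Run:
```python
from h import *
im=vision.read_camera("scene"); tp=vision.read_camera("top")
k=blob(green(tp),(418,185)); P=cast("top",k,.11); print(circ(P))
cv2.imwrite("pics/s7.png",np.hstack([cv2.resize(im[200:350,130:280],(400,400)),cv2.resize(tp[110:260,340:490],(400,400))])[:,:,::-1])
a=tp[150:200,400:460].astype(int); m=((a[:,:,1]-a[:,:,0]<8)&(a[:,:,1]>60)).astype(np.uint8)
nn,l,st,ce=cv2.connectedComponentsWithStats(m)
for i in range(1,nn):
    if st[i,4]>30: print(st[i],ce[i]+[400,150],cast("top",[ce[i]+[400,150]],.181))
delta([.472,-.3,.3])
```

```text
(array([-3097.7817206 , -1645.86724421,  3508.11711292]), np.float64(0.0676559904188319))
[ 26  20  13  13 118] [431.77118644 176.04237288] [[ 0.46982754 -0.3001636 ]]
t 18.6833 tcp [ 0.4719 -0.0556  0.2543] delta [-0.1098 -0.2184 -0.0457] tilt [-0.0021  0.0013  1.    ] y axis [ 0.449  0.894 -0.001] F [ 0.48 -0.34 -1.03] grip 0.0 0.7015216715521191
```

View pics/s7.png

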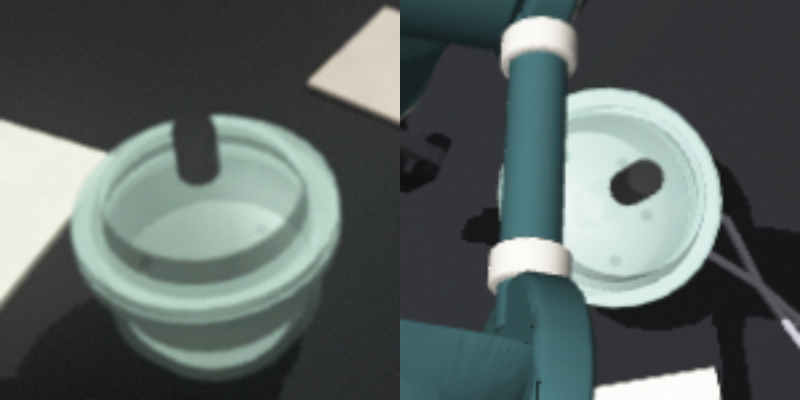

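The lid lies flat and centred on the rim. Its knob is at (0.470, -0.300), within about 2 mm of the bowl axis, and the arm is clear.

```bash
python3 -c "
from workcell import ticket
print(ticket.finish_job())"
```

```text
the job is handed in; nothing more can be done
None
```

I set the crucible upright on the desiccator plate, closed the large lid flat and centred on the rim (about 2 mm off axis), and handed the job in at about 19 s; no verdict came back.

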